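Hang the small-parts bin on the slat rack

TASK

Hang the yellow parts bin on the slat rack: tilt it front-up so that the upright tongue of its hook goes through the gap between the two wooden slats and up behind the upper slat, then rotate it down until it is fully seated, the hook resting on the lower slat and the bin hanging level and square to the rack. Let go of it, and leave the blue bin standing where it is.

Things in the scene. Friction and masses are not known exactly. Their poses are not given: they have to be found in the camera images.
- yellow_bin: Yellow open-topped bin, 70 long (x) x 50 wide (y) x 50 mm high, about 120 g; origin under its box's centre, z up, +x to its back, which points away from the robot (yaw up to 0.4 rad). Grip it across its flat side walls, the fingers also leaning up to 30 deg in the walls' plane. Front wall 30 mm high. Two feet stick out behind its back's bottom: x 35 to 49, z 2 to 12 mm; they bear on the lower slat.
- yellow_hook_tip (a point): Top of the steel hook on the yellow bin's back, at (58, 0, 75) mm in the bin's frame, same axes. The hook is 24 mm wide: a flat arm, x 35 to 60, z 41 to 45 mm, and at its end an upright tongue, x 56 to 60, z 41 to 75 mm. Seated, the arm's underside rests on the lower slat and the tip stands 164 mm above the table.
- blue_bin: Loose blue bin of the same shape, size and frame as the yellow one, standing upright on the table; a bystander to be left alone.
- slat_rack: Fixed rack: two level wooden slats, 250 long, 5 mm thick (x 0 to 5 mm), on dark posts (x 5 to 17, |y| 113 to 125, z to 176 mm). Origin on the table under the middle of their front face; x into the rack, away from the robot, y along the slats, z up. Lower slat z 60 to 130, upper z 158 to 174 mm. Open behind. Foot bars at |y| 119 mm reach 30 mm in front, 8 mm high. Yaw up to 0.25 rad.
- slat_gap (a point): Middle of the gap between the slats, on their front face, at (0, 0, 144) mm in the rack's frame, same axes. The gap is 28 mm high; the hook is 34 mm high, so the bin goes in tilted front-up by about 45 deg, tongue first, and is turned down as it goes further in. Seated, the bin's back is about 15 mm in front of the slats and its underside at z 89 mm.

How it is judged:
By the outcome, as a careful person would: the job done as asked, in the order asked, and still so for the second after the job is handed in, with the robot touching nothing.
It also fails if it takes over 42 s, if anything falls off the work surface, if the arm or the gripper's body presses on something with over 40 N, if the wrist force passes 120 N, or if a joint passes its speed limit or range.

ROBOT

A 7-joint arm with a two-finger parallel gripper is mounted at the origin on a cart in front of the work surface, level with it; the furniture and walls round the work are solid. World frame = base frame: x ahead of the robot, y to its left, z up, the work surface at z = 0. Lengths are in m, angles in rad, forces in N, time in s.
With the tool pointing down it reaches from about 0.35 to 0.9 m from the base axis. Payload 8.1 kg.
Tool frame: the origin (TCP) lies between the finger pads; the fingertips stand ahead of it and the grasp point (between the pads) is the TCP (arm.nose_length is the z of the fingertips in the tool frame, in m); z points along the fingers, y is the line along which they close (so a half turn about z gives the same grasp; the last joint's range is limited). The gripper opens to 92 mm and grips with 3 to 60 N. Pads are 19 mm wide; open, the fingers measure 130 mm over their backs; the gripper's body (75 mm by 190 mm) begins 47 mm behind the grasp point.
Start: joints at [-1.339, 0.434, 0.025, 1.573, -0.012, 1.134, -0.075], TCP at [0.205, 0.59, 0.246] pointing down, gripper open.
Joint ranges: [-2.62, 2.62], [-0.44, 2.09], [-1.27, 1.32], [0.08, 2.57], [-1.32, 4.46], [0.12, 2], [-2.74, 2.74]. Speed limits (rad/s): [2.22, 2.22, 3.01, 3.01, 3.14, 3.14, 3.14].

INTERFACE

Orientations are given as a rotation vector (axis times angle).
In Python, from cell import sensors, optics, arm gives the robot as it stands.
- The arm moves only by the tool arm_command, never from a script. Its argument "deltas" is one flat list of numbers, 7 for each row, row after row: the turn, a rotation vector about the world's x, y, z as a fraction of full scale, then the shift along the world's x, y, z as a fraction of full scale, then the finger opening in mm, from 0 to 91.8. In form: [wx, wy, wz, dx, dy, dz, fingers, wx, wy, wz, dx, dy, dz, fingers, ...]. A call has 1 to 20 rows; each row is the pose to reach, as a shift and turn from the pose commanded when the call began; what a row does not reach only later rows make up. Full scale, the value 1, is 1 m for a shift and 90 degrees for a turn. A row lasts 1/10 s, in which the tool goes at most 50 mm and 8.59 degrees, less where a joint would pass 70% of its speed; a pose out of reach is approached as far as the arm can. A call with a number of a shift or a turn outside -1 to 1 is refused whole. A call with a gripper value outside its range is refused whole. The fingers move at their own pace and stop on an object; "force" is the grip in N (left out, the last holds). Time passes only in rows, so rows that repeat a pose let the fingers close. It gives the time, the measured TCP pose, the force, the opening and the grip force at its end, in the units of the state.
- sensors.observe(): the state, without advancing time (a new reading comes with each control period).
- optics.get_image(name): name is "side" or "top" or "wrist"; returns the picture (480x640x3 uint8, blue, green, red); there is no depth.
- optics.calibration(name): a dict with "camera_matrix" (3x3 intrinsics, pixels), "D" ([k1, k2, p1, p2, k3] as OpenCV has them; the pictures are not rectified), "rvec" (rotation vector, rad) and "tvec" (3), from world to camera coordinates, as OpenCV has them. Camera axes: x right, y down, z forward; pixel columns grow to the right and rows downward; lengths in m; the calibration is good to about 2 mm. A picture is of the moment at which its call begins: read the wrist's pose just before it. calibration takes no time and is no camera call; for the wrist camera it gives the pose at the moment of the call.
- arm.sign_off(): hands the job in; it is judged then, once.
The state is a dict: "clock": time; "joints": joint angles; "dq": joint speeds; "joint_efforts": joint torques, N m; "position": TCP position; "ee_rot": TCP orientation; "force": force on the tool from outside, world axes, zero at the start; "ft_torque": the same for the moment, N m; "width": opening from 0.0 (shut) to 1.0 (fully open); "gripper_force": force on a finger pad.
Only numpy, scipy, OpenCV 4.12 (cv2) and the standard library are available. Lean on these libraries where they do the work, as an engineer would, in place of code of your own. Each camera call takes 0.05 s, during which the arm holds its last target. There are 200 camera calls.

## Working session

There is one attempt and no reset: what is moved stays moved. The work goes in short steps, Python scripts to look and compute and a tool call to move; the robot and the scene stay as the last step left them, time stands still between calls to the robot, and variables do not carry over. Pictures are saved under pics/ and viewed, at most 10 in all, crops included, and the job is handed in when it is done.

Besides the shell and the picture viewer there is one more tool, called after "Call:" by a JSON object that holds its "method" and its "body". arm_command: Moves the arm, as the interface text tells. Its arguments: {"type":"object","properties":{"deltas":{"type":"array","items":{"type":"number"}},"force":{"type":"number"}},"required":["deltas"]}

```bash
ls; mkdir -p pics
python3 - <<'E'
from cell import sensors, optics, arm
import cv2,numpy as np
s=sensors.observe();print(s, arm.nose_length)
a=[]
for n in("side","top"):
    i=optics.get_image(n);cv2.imwrite(f"pics/{n}0.png",i)
    c=optics.calibration(n);print(n,c)
E
```

```text
pics
{'clock': 0.0, 'joints': array([-1.33859297,  0.43519393,  0.02493995,  1.57411345, -0.01160667,
        1.13398908, -0.0751265 ]), 'dq': array([ 0.00243271,  0.00033115, -0.00150244,  0.00079956, -0.00116002,
        0.00027736,  0.00031806]), 'joint_efforts': array([ 1.14288876e-03, -6.67848158e+01,  9.85860229e-01, -3.14448345e+01,
       -6.03726762e-02,  4.31689317e-02,  1.65378033e-04]), 'position': array([0.20523624, 0.58982377, 0.24495628]), 'ee_rot': array([-5.23539060e-01, -3.09751983e+00,  2.43897481e-03]), 'force': array([-0.1029905 , -0.46172611,  0.07533896]), 'ft_torque': array([-0.00909369, -0.00327323,  0.00866796]), 'gripper_force': 0.0, 'width': 0.9990519769332804} 0.019
side {'camera_matrix': array([[536.11892851,   0.        , 325.14703943],
       [  0.        , 536.11892851, 235.96501979],
       [  0.        ,   0.        ,   1.        ]]), 'D': array([-0.11188609,  0.        ,  0.        ,  0.        ,  0.        ]), 'rvec': array([ 2.14865346, -0.24094891,  0.09941951]), 'tvec': array([-0.56463219,  0.24784804,  0.71279365])}
top {'camera_matrix': array([[468.66866052,   0.        , 325.02691686],
       [  0.        , 468.66866052, 242.34148885],
       [  0.        ,   0.        ,   1.        ]]), 'D': array([-0.00221094,  0.        ,  0.        ,  0.        ,  0.        ]), 'rvec': array([ 2.12887641, -2.09009992,  0.22131801]), 'tvec': array([0.11332063, 0.6348396 , 0.82042557])}
```

View pics/side0.png

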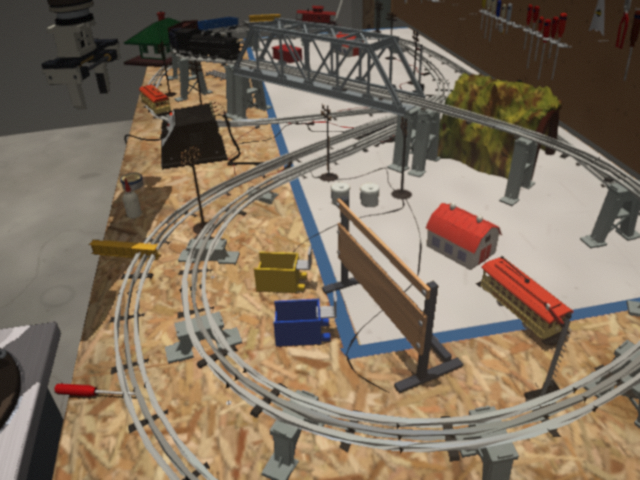

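View pics/top0.png

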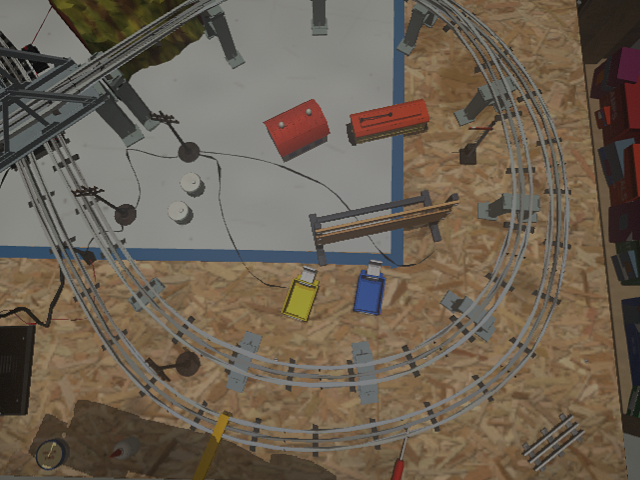

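The side view shows the yellow bin at about (280,270), the blue bin at (300,322), and the rack slats running from (340,205) to (430,320). In the top view the yellow bin is at (300,298) with its hook at (309,275), the blue bin is at (369,292), and the slats run from (316,240) to (455,205).

```bash
cat > h.py <<'E'
import numpy as np, cv2
from scipy.spatial.transform import Rotation as R
from cell import sensors, optics, arm
def ray(c,px):
    u=cv2.undistortPoints(np.array(px,float).reshape(-1,1,2),c["camera_matrix"],c["D"]).reshape(-1,2)
    M=cv2.Rodrigues(c["rvec"])[0]; d=np.c_[u,np.ones(len(u))]@M; o=-M.T@c["tvec"]
    return o,d
def onz(c,px,z):
    o,d=ray(c,px); return o+d*((z-o[2])/d[:,2])[:,None]
def tri(c1,p1,c2,p2):
    o1,d1=ray(c1,[p1]);o2,d2=ray(c2,[p2]);A=np.c_[d1[0],-d2[0]]
    t=np.linalg.lstsq(A,o2-o1,rcond=None)[0];a=o1+t[0]*d1[0];b=o2+t[1]*d2[0]
    return (a+b)/2,np.linalg.norm(a-b)
def proj(c,P): return cv2.projectPoints(np.array(P,float).reshape(-1,1,3),c["rvec"],c["tvec"],c["camera_matrix"],c["D"])[0].reshape(-1,2)
E
python3 - <<'E'
from h import *
t=cv2.imread("pics/top0.png");s=cv2.imread("pics/side0.png")
cv2.imwrite("pics/topc.png",cv2.resize(t[180:330,270:470],None,fx=4,fy=4,interpolation=cv2.INTER_CUBIC))
cv2.imwrite("pics/sidec.png",cv2.resize(s[190:400,240:480],None,fx=2.8,fy=2.8,interpolation=cv2.INTER_CUBIC))
c=optics.calibration("top")
hsv=cv2.cvtColor(t,cv2.COLOR_BGR2HSV)
for n,lo,hi,roi in(("y",(22,120,60),(35,255,255),(270,260,330,330)),("b",(110,120,40),(130,255,255),(345,260,400,325))):
    m=cv2.inRange(hsv,lo,hi);z=np.zeros_like(m);x0,y0,x1,y1=roi;z[y0:y1,x0:x1]=m[y0:y1,x0:x1]
    k=max(cv2.findContours(z,0,1)[0],key=cv2.contourArea)
    r=cv2.minAreaRect(k);b=cv2.boxPoints(r);print(n,cv2.contourArea(k),r,"\n",onz(c,b,.05).round(4))
E
```

```text
y 982.0 ((299.9499816894531, 296.6500244140625), (26.879358291625977, 42.374515533447266), 18.434946060180664) 
 [[0.5005 0.2059 0.05  ]
 [0.5769 0.1832 0.05  ]
 [0.5615 0.1343 0.05  ]
 [0.4857 0.1577 0.05  ]]
b 683.0 ((368.0799560546875, 291.44000244140625), (23.7587890625, 41.29503631591797), 8.130102157592773) 
 [[0.5073 0.0695 0.05  ]
 [0.5849 0.0588 0.05  ]
 [0.5792 0.014  0.05  ]
 [0.5019 0.0255 0.05  ]]
```

View pics/topc.png

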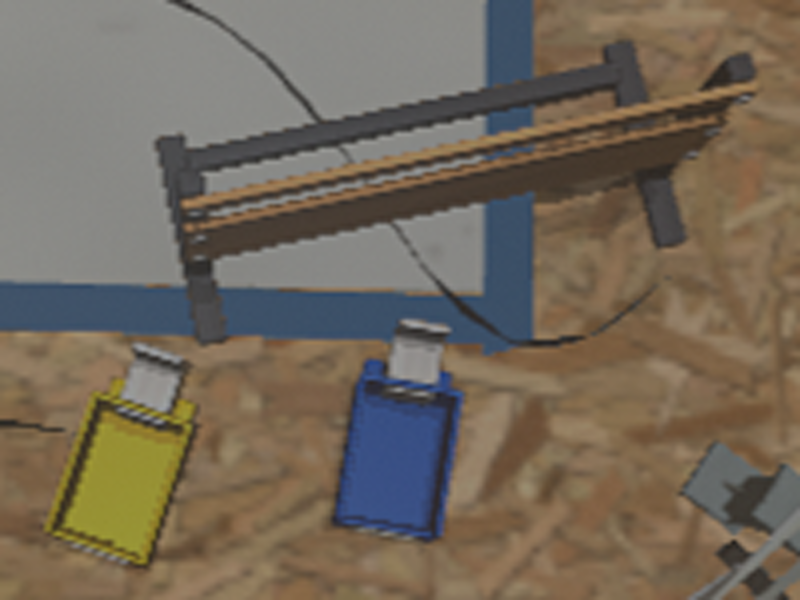

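View pics/sidec.png

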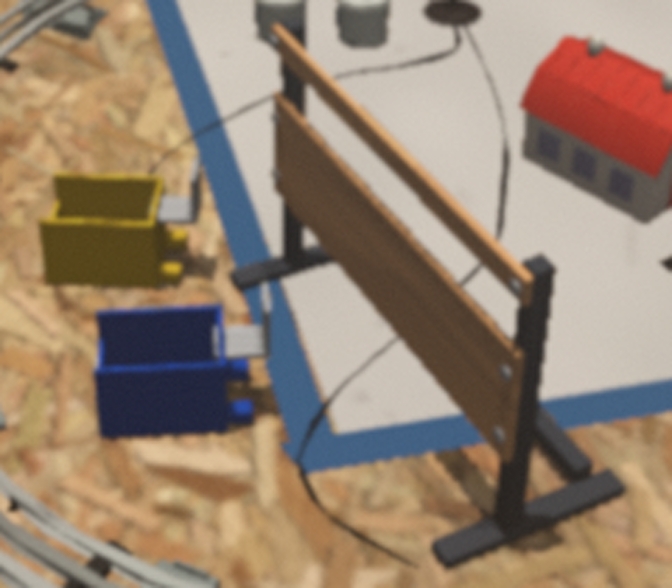

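The top crop shows the yellow rim corners at (100,393), (198,420), (50,530) and (150,566). The hook tongue is at about (162,354), the upper slat's top runs from (182,205) to (756,90), and the blue bin sits right of it at (400,450). The side crop shows the upper slat running from (273,28) to (532,285) and the yellow hook tip at (196,165).

Run:
```python
from h import *
t=optics.calibration("top");s=optics.calibration("side")
T=lambda p:(np.array(p)+.5)/4-.5+[270,180]
S=lambda p:(np.array(p)+.5)/2.8-.5+[240,190]
bk=onz(t,T([(100,393),(198,420)]),.05);fr=onz(t,T([(50,530),(150,566)]),.03)
print("bin",bk.round(4),fr.round(4))
d=bk.mean(0)-fr.mean(0);print("len",np.hypot(*d[:2]),"yaw",np.arctan2(d[1],d[0]),"w",np.linalg.norm(bk[0]-bk[1]),"ctr",(bk.mean(0)+fr.mean(0))/2)
e=bk[0]-bk[1];print("yaw from back",np.arctan2(-e[0],e[1]))
print("tip top@.075",onz(t,T([(162,352)]),.075),tri(t,T((162,352)),s,S((196,165))))
u=onz(t,T([(182,210),(755,97)]),.174);l=onz(t,T([(184,233),(722,124)]),.130)
for n,q in(("up",u),("lo",l)):
    e=q[0]-q[1];print(n,q.round(4),np.hypot(*e[:2]),"yaw",np.arctan2(-e[0],e[1]),"mid",q.mean(0))
for a,b in(((182,210),(273,30)),((755,97),(530,280))): print("tri",tri(t,T(a),s,S(b)))
bb=onz(t,T([(365,375),(460,392)]),.05);print("blue",bb, onz(t,T([(335,522),(438,538)]),.03))
```

```text
bin [[0.5662 0.1815 0.05  ]
 [0.5542 0.1347 0.05  ]] [[0.5025 0.2047 0.03  ]
 [0.4864 0.1564 0.03  ]]
len 0.06946113553791597 yaw -0.32883593411012585 w 0.04833421493130744 ctr [0.52733174 0.16933376 0.04      ]
yaw from back -0.2510984897759412
tip top@.075 [[0.58249682 0.15170142 0.075     ]] (array([0.58380301, 0.15144041, 0.07978242]), np.float64(0.004074015038179865))
up [[ 0.6269  0.1414  0.174 ]
 [ 0.6804 -0.0996  0.174 ]] 0.24689453905096181 yaw 0.21851450765120228 mid [0.65367562 0.0209063  0.174     ]
lo [[ 0.6269  0.1414  0.13  ]
 [ 0.6811 -0.0972  0.13  ]] 0.24468862852258794 yaw 0.22329490087724704 mid [0.65402685 0.02212776 0.13      ]
tri (array([0.62936603, 0.1413574 , 0.17095025]), np.float64(0.003381403244957269))
tri (array([ 0.68464406, -0.10072752,  0.17338267]), np.float64(0.007774118933474817))
blue [[0.57714513 0.05567333 0.05      ]
 [0.56982784 0.01051898 0.05      ]] [[0.50882497 0.06837411 0.03      ]
 [0.50213814 0.01909533 0.03      ]]
```

```bash
cat > plan.py <<'E'
import numpy as np, heapq, sys
def rect(x0,x1,z0,z1,s=3):
    xs=np.linspace(x0,x1,max(2,int((x1-x0)/s)+1));zs=np.linspace(z0,z1,max(2,int((z1-z0)/s)+1))
    return np.array([(x,z) for x in xs for z in zs])
def body(g,lean):
    b=np.array([-np.sin(lean),np.cos(lean)]);p=np.array([b[1],-b[0]])
    f=lambda u0,u1,h:np.array([g+u*b+v*p for u in np.arange(u0,u1+.1,4) for v in np.linspace(-h,h,19)])
    return np.vstack([f(-19,47,9.5)+0,f(47,150,40)])
P0=np.vstack([rect(35,60,41,45,2),rect(56,60,41,75,2),rect(35,49,2,12),rect(-35,35,0,50,5)])
def clear(P,x,z,th):
    c,s=np.cos(th),np.sin(th)
    X=x+c*P[:,0]+s*P[:,1];Z=z-s*P[:,0]+c*P[:,1]
    d=1e9
    for a,b,e,f in((0,5,60,130),(0,5,158,174),(5,17,60,60.1)):
        dx=np.maximum(a-X,X-b);dz=np.maximum(e-Z,Z-f)
        d=min(d,np.where((dx>0)|(dz>0),np.hypot(np.maximum(dx,0),np.maximum(dz,0)),np.maximum(dx,dz)).min())
    return d
if __name__=="__main__":
    g=np.array([float(sys.argv[1]),float(sys.argv[2])]);lean=np.radians(float(sys.argv[3]))
    P=np.vstack([P0,body(g,lean)])
    # reference: mid of arm/tongue elbow (58,43)
    xs=np.arange(-30,20,1.);zs=np.arange(120,172,1.);ts=np.radians(np.arange(0,61,3))
    q=np.array([58,43.])
    C=np.zeros((len(ts),len(xs),len(zs)))
    for i,t in enumerate(ts):
        c,s=np.cos(t),np.sin(t);o=np.array([c*q[0]+s*q[1],-s*q[0]+c*q[1]])
        for j,x in enumerate(xs):
            for k,z in enumerate(zs): C[i,j,k]=clear(P,x-o[0],z-o[1],t)
    goal=(0,list(xs).index(8),list(zs).index(133)) # 1 mm above seat
    best={goal:C[goal]};pr={goal:None};cost={goal:0}
    h=[(0,goal)];done=set()
    while h:
        d,n=heapq.heappop(h)
        if n in done: continue
        done.add(n)
        if n[1]==0: break
        for a in(-1,0,1):
            for b in(-1,0,1):
                for e in(-1,0,1):
                    m=(n[0]+a,n[1]+b,n[2]+e)
                    if (a,b,e)==(0,0,0) or not(0<=m[0]<len(ts) and 0<=m[1]<len(xs) and 0<=m[2]<len(zs)) or C[m]<.5: continue
                    w=d+np.sqrt(a*a+b*b+e*e)*(1+60/max(C[m],.3)**2)
                    if w<cost.get(m,1e9): cost[m]=w;pr[m]=n;heapq.heappush(h,(w,m))
    print("reached",n)
    while n:
        t=ts[n[0]];c,s=np.cos(t),np.sin(t);x=xs[n[1]]-(c*q[0]+s*q[1]);z=zs[n[2]]-(-s*q[0]+c*q[1])
        G=(x+c*g[0]+s*g[1],z-s*g[0]+c*g[1])
        print("th%3d elbow(%4d,%4d) g(%.1f,%.1f) cl %.1f"%(round(np.degrees(t)),xs[n[1]],zs[n[2]],*G,C[n]));n=pr[n]
E
time python3 plan.py -8 26 28
python3 - <<'E'
from h import *
t=optics.calibration("top");s=optics.calibration("side")
print(onz(t,[(188,363)],0),tri(t,(155,367),s,(190,152)), tri(t,(85,192),s,(326,108)))
E
```

```text
reached (20, 0, 10)
th 60 elbow( -30, 130) g(-77.7,178.7) cl 10.8
th 60 elbow( -29, 130) g(-76.7,178.7) cl 10.5
th 60 elbow( -28, 130) g(-75.7,178.7) cl 10.3
th 60 elbow( -27, 130) g(-74.7,178.7) cl 10.3
th 60 elbow( -26, 130) g(-73.7,178.7) cl 10.3
th 60 elbow( -25, 130) g(-72.7,178.7) cl 10.3
th 60 elbow( -24, 130) g(-71.7,178.7) cl 10.0
th 60 elbow( -23, 130) g(-70.7,178.7) cl 9.5
th 60 elbow( -22, 131) g(-69.7,179.7) cl 9.3
th 60 elbow( -21, 131) g(-68.7,179.7) cl 9.3
th 60 elbow( -20, 131) g(-67.7,179.7) cl 8.9
th 60 elbow( -19, 132) g(-66.7,180.7) cl 8.7
th 60 elbow( -18, 132) g(-65.7,180.7) cl 8.8
th 60 elbow( -17, 133) g(-64.7,181.7) cl 8.7
th 60 elbow( -16, 133) g(-63.7,181.7) cl 8.6
th 60 elbow( -15, 134) g(-62.7,182.7) cl 8.8
th 60 elbow( -14, 135) g(-61.7,183.7) cl 8.4
th 60 elbow( -13, 135) g(-60.7,183.7) cl 8.9
th 60 elbow( -12, 136) g(-59.7,184.7) cl 8.6
th 60 elbow( -11, 136) g(-58.7,184.7) cl 8.7
th 60 elbow( -10, 137) g(-57.7,185.7) cl 8.7
th 60 elbow(  -9, 137) g(-56.7,185.7) cl 8.6
th 60 elbow(  -8, 138) g(-55.7,186.7) cl 8.9
th 60 elbow(  -7, 139) g(-54.7,187.7) 
[... 626 characters left out ...]
.3) cl 8.2
th 27 elbow(   8, 141) g(-58.5,155.8) cl 8.4
th 24 elbow(   9, 140) g(-58.2,151.3) cl 8.8
th 21 elbow(   9, 140) g(-58.7,147.8) cl 8.2
th 18 elbow(   9, 139) g(-59.0,143.2) cl 7.7
th 15 elbow(   9, 138) g(-59.2,138.7) cl 6.8
th 12 elbow(   9, 137) g(-59.1,134.1) cl 5.7
th  9 elbow(   9, 136) g(-58.8,129.5) cl 4.6
th  6 elbow(   8, 135) g(-59.4,125.0) cl 3.3
th  3 elbow(   8, 134) g(-58.8,120.5) cl 2.2
th  0 elbow(   8, 133) g(-58.0,116.0) cl 1.0
[[0.40351083 0.385821   0.        ]] (array([0.40435308, 0.38927054, 0.17059899]), np.float64(2.9036355212049354e-05)) (array([0.69420714, 0.53429319, 0.17413362]), np.float64(0.008547372991697886))
real	0m4.035s
user	0m4.309s
sys	0m0.016s
```

The hook clears the slats by about 8 mm through most of the insertion. I'll move to a hover above the bin, leaned 25°, and look with the wrist camera.

Call:
{"method": "arm_command", "body": {"deltas": [0,0,0,0.02,-0.03,0.05,91.8,-0.03,-0.09,0,0.05,-0.08,0.05,91.8,-0.085,-0.264,0,0.215,-0.387,0.03,91.8,-0.085,-0.264,0,0.215,-0.387,0.03,91.8,-0.085,-0.264,0,0.215,-0.387,0.03,91.8,-0.085,-0.264,0,0.215,-0.387,0.03,91.8,-0.085,-0.264,0,0.215,-0.387,0.03,91.8,-0.085,-0.264,0,0.215,-0.387,0.03,91.8,-0.085,-0.264,0,0.215,-0.387,0.03,91.8,-0.085,-0.264,0,0.215,-0.387,0.03,91.8,-0.085,-0.264,0,0.215,-0.387,0.03,91.8,-0.085,-0.264,0,0.215,-0.387,0.03,91.8,-0.085,-0.264,0,0.215,-0.387,0.03,91.8,-0.085,-0.264,0,0.215,-0.387,0.03,91.8]}}

```text
clock: 1.5
position: [0.4199, 0.2049, 0.2757]
ee_rot: [0.448, 2.672, -0.086]
force: [-0.1, 0.0, -0.2]
width: 0.999
gripper_force: 0.0
```

Run:
```python
from h import *
s=sensors.observe();c=optics.calibration("wrist");i=optics.get_image("wrist");cv2.imwrite("pics/w1.png",i)
print(s["clock"],s["position"],s["ee_rot"],s["joints"].round(2),"\n",R.from_rotvec(s["ee_rot"]).as_matrix().round(3))
np.savez("w1.npz",**c);print(c)
```

```text
1.5 [0.41993947 0.20488025 0.27568041] [ 0.44810406  2.67175767 -0.08552332] [-1.18  0.01  0.31  2.15  0.53  0.88  0.05] 
 [[-0.856  0.324  0.402]
 [ 0.298  0.946 -0.128]
 [-0.422  0.01  -0.907]]
{'camera_matrix': array([[379.88598518,   0.        , 318.52966022],
       [  0.        , 379.88598518, 237.8090839 ],
       [  0.        ,   0.        ,   1.        ]]), 'D': array([-0.05503088,  0.        ,  0.        ,  0.        ,  0.        ]), 'rvec': array([-2.01988227, -1.43795129, -0.57330665]), 'tvec': array([-0.3323327 , -0.38973076,  0.13242005])}
```

View pics/w1.png

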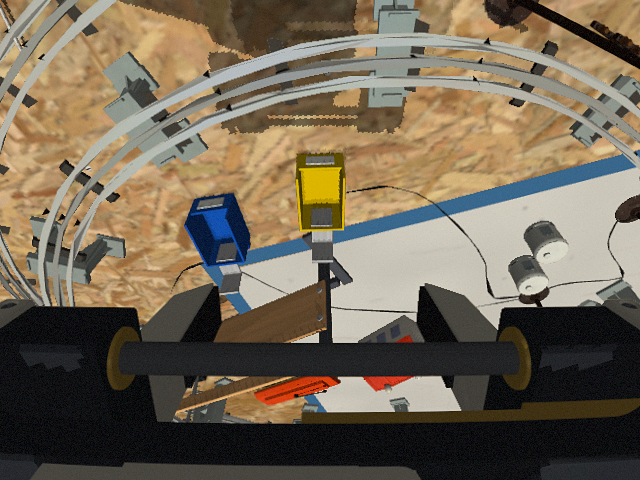

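The wrist view shows the yellow bin upright in the image at x 297–346, y 152–232, its hook at (322,248), the blue bin at (217,235) and the lower slat's left end at (325,290).

Run:
```python
from h import *
c=dict(np.load("w1.npz"));i=cv2.imread("pics/w1.png");h=cv2.cvtColor(i,cv2.COLOR_BGR2HSV)
M=cv2.Rodrigues(c["rvec"])[0];print("cam at",-M.T@c["tvec"],"fwd",M[2])
m=cv2.inRange(h,(20,120,40),(35,255,255));z=m*0;z[145:250,280:365]=m[145:250,280:365]
for y in range(150,240,6):
    x=np.where(z[y])[0]
    if len(x): p=onz(c,[(x[0]-.5,y),(x[-1]+.5,y)],.05);print(y,x[0],x[-1],p[:,:2].round(4).tolist())
ys=np.where(z[:,321])[0];print(ys)
L=[];Rr=[]
for y in range(180,228):
    x=np.where(z[y])[0];L.append((x[0]-.5,y));Rr.append((x[-1]+.5,y))
for n,q in(("L",L),("R",Rr)):
    p=onz(c,q,.05);k=np.polyfit(p[:,0],p[:,1],1);print(n,"yaw",np.arctan(k[0]),"y at x=.53",np.polyval(k,.53))
g=cv2.inRange(h,(0,0,90),(180,60,200));k=np.where(g[235:275,312:334].sum(1)>255*10)[0]+235;print("hook rows",k)
```

```text
cam at [0.29236133 0.2476448  0.36478358] fwd [ 0.64423391 -0.21343435 -0.73444431]
156 297 342 [[0.4623, 0.1706], [0.4765, 0.2116]]
162 296 343 [[0.468, 0.1673], [0.4831, 0.2106]]
168 296 344 [[0.4743, 0.1649], [0.4899, 0.2096]]
174 296 344 [[0.4807, 0.1624], [0.4965, 0.2077]]
180 295 345 [[0.4869, 0.159], [0.5035, 0.2067]]
186 296 345 [[0.4939, 0.1573], [0.5105, 0.2046]]
192 296 344 [[0.5008, 0.1546], [0.5172, 0.2016]]
198 297 344 [[0.5082, 0.1528], [0.5245, 0.1995]]
204 297 344 [[0.5155, 0.15], [0.532, 0.1973]]
210 298 344 [[0.5233, 0.1482], [0.5397, 0.1951]]
216 298 344 [[0.5309, 0.1452], [0.5476, 0.1928]]
222 299 344 [[0.5391, 0.1432], [0.5557, 0.1904]]
228 299 343 [[0.5472, 0.1401], [0.5637, 0.1869]]
[153 154 155 165 166 167 168 169 170 171 172 173 174 175 176 177 178 179
 180 181 182 183 184 185 186 187 188 189 190 191 192 193 194 195 196 197
 198 199 200 201 202 203 204 205 206 207 227 228 229 230]
L yaw -0.3038553515821027 y at x=.53 0.1458704815982058
R yaw -0.30233389311271974 y at x=.53 0.19808811245685642
hook rows [235 236 237 238 239 240 241 242 260 261 262]
```

```bash
cat >> h.py <<'E'
def tool(yaw,phi): return R.from_euler("ZY",[yaw,phi])*R.from_matrix(np.diag([-1,1,-1]))
def delta(p,r,base=None):
    s=sensors.observe();p0,r0=(s["position"],R.from_rotvec(s["ee_rot"])) if base is None else base
    return np.r_[(r*r0.inv()).as_rotvec()/(np.pi/2),np.array(p)-p0].round(4).tolist()
E
python3 - <<'E'
from h import *
yaw=-.303;r=tool(yaw,-np.radians(25));g=np.array([.519,.1745,.028]);b=-r.as_matrix()[:,2]
print(b);print(delta(g+.09*b,r));print(delta(g,r))
E
```

```text
[-0.40336615  0.1261029   0.90630779]
[-0.006, 0.0015, 0.0175, 0.0627, -0.0188, -0.1661]
[-0.006, 0.0015, 0.0175, 0.099, -0.0301, -0.2477]
```

Call:
{"method": "arm_command", "body": {"deltas": [-0.006,0.0015,0.0175,0.02,-0.006,-0.045,91.8,-0.006,0.0015,0.0175,0.036,-0.011,-0.09,91.8,-0.006,0.0015,0.0175,0.052,-0.016,-0.13,91.8,-0.006,0.0015,0.0175,0.063,-0.019,-0.166,91.8,-0.006,0.0015,0.0175,0.072,-0.022,-0.187,91.8,-0.006,0.0015,0.0175,0.081,-0.0245,-0.207,91.8,-0.006,0.0015,0.0175,0.09,-0.0275,-0.227,91.8,-0.006,0.0015,0.0175,0.096,-0.029,-0.24,91.8,-0.006,0.0015,0.0175,0.099,-0.03,-0.248,91.8,-0.006,0.0015,0.0175,0.099,-0.03,-0.248,91.8,-0.006,0.0015,0.0175,0.099,-0.03,-0.248,91.8]}}

```text
clock: 2.65
position: [0.5192, 0.1738, 0.0276]
ee_rot: [0.411, 2.678, -0.091]
force: [0.3, 0.1, -0.4]
width: 0.997
gripper_force: 0.0
```

Run:
```python
from h import *
s=sensors.observe();i=optics.get_image("side");cv2.imwrite("pics/s2.png",cv2.resize(i[150:390,150:470],None,fx=2.5,fy=2.5,interpolation=cv2.INTER_CUBIC))
print(s["position"],R.from_rotvec(s["ee_rot"]).as_matrix().round(3))
```

```text
[0.5192229  0.17378583 0.02755869] [[-0.865  0.3    0.403]
 [ 0.272  0.954 -0.127]
 [-0.422 -0.    -0.907]]
```

View pics/s2.png

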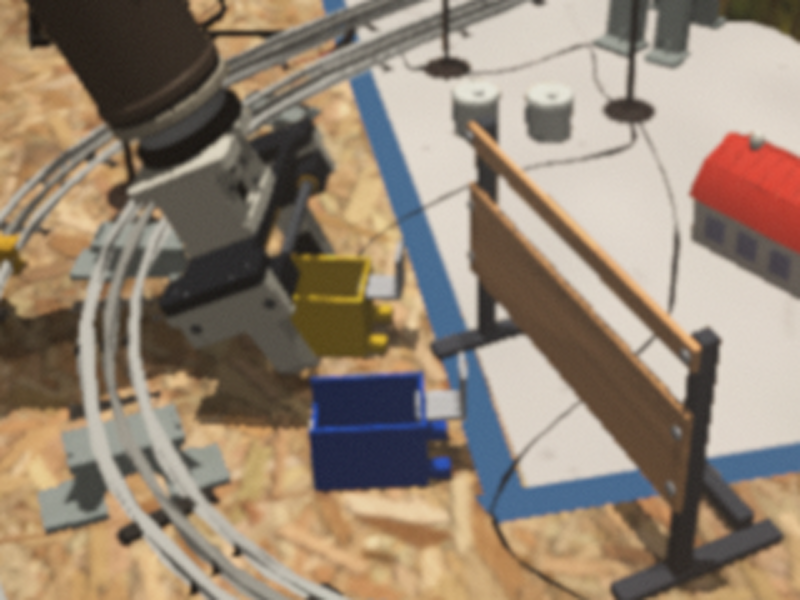

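The fingers straddle the yellow bin's walls at about (300,330), clear of the blue bin. Closing now.

Call:
{"method": "arm_command", "body": {"deltas": [0,0,0,0,0,0,44,0,0,0,0,0,0,44,0,0,0,0,0,0,44,0,0,0,0,0,0,44,0,0,0,0,0,0,44,0,0,0,0,0,0,44,0,0,0,0,0,0,44,0,0,0,0,0,0,44], "force": 28}}

```text
clock: 3.5
position: [0.5194, 0.1735, 0.0278]
ee_rot: [0.412, 2.677, -0.09]
force: [-1.2, 0.2, 2.3]
width: 0.544
gripper_force: 28.0
```

```bash
python3 - <<'E'
from h import *
s=sensors.observe();print(s["position"],s["width"]*91.8,s["gripper_force"],s["force"])
# lift waypoint over start, then staging at rack: theta=54, elbow (-40,141)
O=np.array([.654,.021]);yw=.221;X=np.array([np.cos(yw),np.sin(yw)]);Y=np.array([-X[1],X[0]])
def w(gx,gy,gz): return np.r_[O+gx/1000*X+gy/1000*Y,gz/1000]
L=25;r=tool(yw,np.radians(54-L))
print("lift",delta([.505,.16,.2],tool(-.05,np.radians(0))))
# g at th54 elbow(-1,141), for g=(-8,28) in bin
q=np.array([58,43.]);gb=np.array([-8,28.]);d=gb-q;t=np.radians(54);c,sn=np.cos(t),np.sin(t)
off=np.array([c*d[0]+sn*d[1],-sn*d[0]+c*d[1]]);print("g-elbow",off)
print("stage",w(-55+off[0],0,141+off[1]),delta(w(-55+off[0],0,141+off[1]),r))
E
python3 plan.py -8 28 25 | awk 'NR%6==1'
```

```text
[0.51944668 0.17348475 0.02781578] 49.90990568057948 27.992825210094452 [-1.24467556  0.17548899  2.31284817]
lift [0.0488, 0.2742, 0.1598, -0.0144, -0.0135, 0.1722]
g-elbow [-50.92908157  44.57834284]
stage [ 0.55064725 -0.00222023  0.18557834] [0.0251, 0.606, 0.3097, 0.0312, -0.1757, 0.1578]
reached (20, 0, 10)
th 60 elbow( -25, 130) g(-71.0,179.7) cl 10.3
th 60 elbow( -19, 132) g(-65.0,181.7) cl 8.7
th 60 elbow( -13, 135) g(-59.0,184.7) cl 8.9
th 60 elbow(  -7, 139) g(-53.0,188.7) cl 8.5
th 54 elbow(  -1, 141) g(-51.9,185.6) cl 8.3
th 36 elbow(   5, 141) g(-57.2,167.7) cl 8.0
th 18 elbow(   9, 139) g(-58.4,145.1) cl 7.7
th  0 elbow(   8, 133) g(-58.0,118.0) cl 1.0
```

Grip confirmed at 49.9 mm and 28 N. I'll lift straight up, then turn to the staging pose in front of the gap.

Call:
{"method": "arm_command", "body": {"deltas": [0,0,0,0,0,0.02,44,0,0,0,0,0,0.05,44,0,0,0,0,0,0.09,44,0,0,0,0,0,0.135,44,0,0,0,-0.01,-0.01,0.17,44,0.003,0.08,0.04,-0.01,-0.03,0.18,44,0.006,0.15,0.08,0,-0.06,0.18,44,0.01,0.23,0.12,0,-0.09,0.18,44,0.013,0.31,0.16,0,-0.12,0.18,44,0.016,0.39,0.2,0.005,-0.15,0.18,44,0.02,0.47,0.24,0.01,-0.17,0.18,44,0.023,0.54,0.275,0.02,-0.176,0.17,44,0.025,0.606,0.31,0.031,-0.176,0.158,44,0.025,0.606,0.31,0.031,-0.176,0.158,44,0.025,0.606,0.31,0.031,-0.176,0.158,44,0.025,0.606,0.31,0.031,-0.176,0.158,44]}}

```text
clock: 5.1
position: [0.5503, -0.0027, 0.1846]
ee_rot: [0.29, -2.622, 0.076]
force: [0.4, -0.4, -0.5]
width: 0.541
gripper_force: 28.0
```

Run:
```python
from h import *
s=sensors.observe();print(s["position"],s["width"]*91.8,s["gripper_force"],s["force"],s["joints"].round(2),"\n",R.from_rotvec(s["ee_rot"]).as_matrix().round(3))
print(delta([0,0,0],tool(.221,np.radians(29)))[:3])
i=optics.get_image("side");cv2.imwrite("pics/side3.png",i);cv2.imwrite("pics/s3.png",cv2.resize(i[150:390,200:520],None,fx=2.5,fy=2.5,interpolation=cv2.INTER_CUBIC))
t=optics.get_image("top");cv2.imwrite("pics/top3.png",t)
```

```text
[ 0.5503191  -0.00268029  0.18462739] 49.64590866901618 27.993287444114685 [ 0.40044458 -0.43457359 -0.52188316] [-0.08  0.67 -0.07  1.43  0.08  1.55  1.62] 
 [[-0.854 -0.219 -0.473]
 [-0.191  0.976 -0.107]
 [ 0.485 -0.001 -0.875]]
[0.0005, 0.0003, 0.0003]
```

View pics/s3.png

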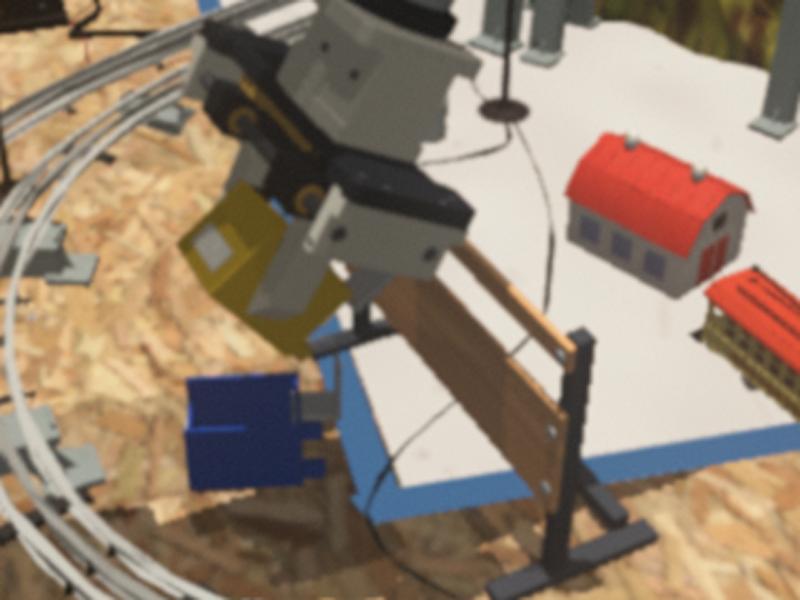

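The bin is held tilted in front of the rack, clear of the blue bin at (245,430), with the lower slat to its right at (470,370). Next I'll get the exact insertion rows.

```bash
sed -i 's/np.arange(0,61,3)/np.arange(0,55,3)/; s/np.arange(-30,20,1.)/np.arange(-36,20,1.)/' plan.py; python3 plan.py -8 28 25 > p.txt; awk 'NR%3==1' p.txt
cat > ins.py <<'E'
from h import *
# deltas from the present pose for bin (theta, elbow x, elbow z) in the rack's frame
def go(th,ex,ez,dx=0,dz=0,gy=0,yw=.221,O=(.654,.021)):
    X=np.array([np.cos(yw),np.sin(yw)]);Y=np.array([-X[1],X[0]])
    d=np.array([-66,-15.]);t=np.radians(th);c,s=np.cos(t),np.sin(t)
    gx=ex+dx+c*d[0]+s*d[1];gz=ez+dz-s*d[0]+c*d[1]
    return delta(np.r_[np.array(O)+gx/1000*X+gy/1000*Y,gz/1000],tool(yw,t-np.radians(25)))
E
python3 - <<'E'
from ins import *
for a in((54,-55,130),(54,-30,130),(54,-20,132),(54,-10,136),(54,-1,141)):print(a,go(*a))
E
```

```text
reached (18, 0, 7)
th 54 elbow( -34, 127) g(-84.9,171.6) cl 14.1
th 54 elbow( -31, 127) g(-81.9,171.6) cl 12.3
th 54 elbow( -28, 127) g(-78.9,171.6) cl 11.1
th 54 elbow( -25, 127) g(-75.9,171.6) cl 10.3
th 54 elbow( -22, 128) g(-72.9,172.6) cl 9.4
th 54 elbow( -19, 129) g(-69.9,173.6) cl 8.4
th 54 elbow( -16, 131) g(-66.9,175.6) cl 7.5
th 54 elbow( -13, 133) g(-63.9,177.6) cl 7.7
th 54 elbow( -10, 135) g(-60.9,179.6) cl 7.8
th 54 elbow(  -7, 137) g(-57.9,181.6) cl 7.8
th 54 elbow(  -4, 139) g(-54.9,183.6) cl 7.6
th 48 elbow(  -1, 140) g(-56.3,179.0) cl 7.3
th 39 elbow(   2, 140) g(-58.7,169.9) cl 7.0
th 30 elbow(   5, 140) g(-59.7,160.0) cl 7.0
th 21 elbow(   8, 139) g(-59.0,148.6) cl 7.5
th 12 elbow(   8, 137) g(-59.7,136.0) cl 5.3
th  3 elbow(   8, 134) g(-58.7,122.5) cl 2.2
(54, -55, 130) [0.0004, 0.0018, 0.0003, 0.0006, 0.0006, -0.0119]
(54, -30, 130) [0.0004, 0.0018, 0.0003, 0.025, 0.0061, -0.0119]
(54, -20, 132) [0.0004, 0.0018, 0.0003, 0.0347, 0.0083, -0.0099]
(54, -10, 136) [0.0004, 0.0018, 0.0003, 0.0445, 0.0105, -0.0059]
(54, -1, 141) [0.0004, 0.0018, 0.0003, 0.0533, 0.0125, -0.0009]
```

Call:
{"method": "arm_command", "body": {"deltas": [0,0.002,0,0.001,0.001,-0.013,44,0,0.002,0,0.013,0.004,-0.014,44,0,0.002,0,0.025,0.006,-0.014,44,0,0.002,0,0.03,0.007,-0.013,44,0,0.002,0,0.035,0.008,-0.012,44,0,0.002,0,0.04,0.0095,-0.009,44,0,0.002,0,0.045,0.0105,-0.006,44,0,0.002,0,0.045,0.0105,-0.006,44,0,0.002,0,0.045,0.0105,-0.006,44]}}

```text
clock: 6.1
position: [0.5954, 0.0078, 0.1798]
ee_rot: [0.292, -2.619, 0.075]
force: [-0.5, 0.5, -0.8]
width: 0.538
gripper_force: 28.0
```

Run:
```python
from ins import *
s=sensors.observe();print(s["position"],s["force"],s["gripper_force"],s["joints"].round(2))
i=optics.get_image("top");cv2.imwrite("pics/top4.png",i);w=optics.get_image("wrist");cv2.imwrite("pics/w4.png",w)
j=optics.get_image("side")
a=cv2.resize(i[170:320,300:400],None,fx=4,fy=4,interpolation=cv2.INTER_CUBIC)
b=cv2.resize(j[200:350,280:380],None,fx=4,fy=4,interpolation=cv2.INTER_CUBIC)
cv2.imwrite("pics/c4.png",np.hstack([a,b]))
```

```text
[0.59541155 0.00779813 0.17981719] [-0.45690571  0.4786391  -0.75378287] 27.99347072839737 [-0.1   0.75 -0.06  1.28  0.08  1.61  1.62]
```

View pics/c4.png

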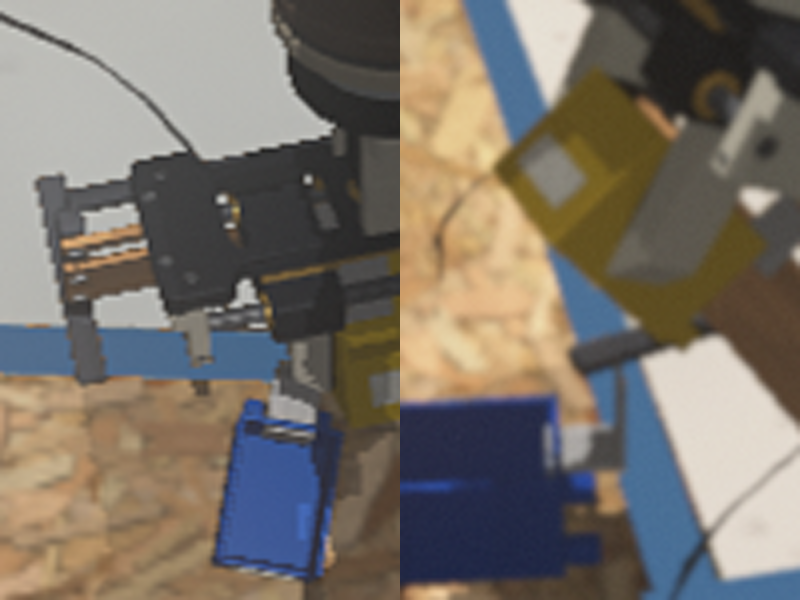

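The top-left half shows the gripper square above the slats with the bin just in front of them. No contact force so far. Next come the push in and the first half of the turn down.

Run:
```python
from ins import *
for a in((54,-4,139),(48,-1,140.5),(42,1,140.5),(36,3,140.5),(30,5,140)):print(a,go(*a))
```

```text
(54, -4, 139) [0.0002, -0.0022, -0.0004, 0.0053, 0.0012, 0.0039]
(48, -1, 140.5) [0.0149, -0.0672, -0.0004, 0.0039, 0.0009, -0.0001]
(42, 1, 140.5) [0.0295, -0.1323, -0.0005, 0.0022, 0.0005, -0.0061]
(36, 3, 140.5) [0.0441, -0.1973, -0.0005, 0.0011, 0.0003, -0.0125]
(30, 5, 140) [0.0588, -0.2623, -0.0005, 0.0007, 0.0002, -0.0196]
```

Call:
{"method": "arm_command", "body": {"deltas": [0,0,0,0.003,0.001,0.002,44,0,0,0,0.0055,0.0012,0.004,44,0.0075,-0.035,0,0.0045,0.001,0.002,44,0.015,-0.067,0,0.004,0.001,0,44,0.022,-0.1,0,0.003,0.0007,-0.003,44,0.0295,-0.132,0,0.002,0.0005,-0.006,44,0.037,-0.165,0,0.0015,0.0004,-0.0095,44,0.044,-0.197,0,0.001,0.0003,-0.0125,44,0.044,-0.197,0,0.001,0.0003,-0.0125,44]}}

```text
clock: 7.15
position: [0.5957, 0.0076, 0.1679]
ee_rot: [0.326, -2.933, 0.032]
force: [-1.0, -0.0, -0.0]
width: 0.541
gripper_force: 28.0
```

Run:
```python
from ins import *
s=sensors.observe();print(s["position"],s["force"],s["ft_torque"],s["gripper_force"],s["joints"].round(2))
for a in((30,5,140),(24,7,140),(18,8,139),(12,8,137),(6,8,135),(0,8,133.5)):print(a,go(*a))
```

```text
[0.59570315 0.00757485 0.16794174] [-1.0383392  -0.04711712 -0.03517351] [ 0.10987968 -0.16797921 -0.06807739] 27.993390262126923 [-0.05  0.57 -0.1   1.57  0.07  1.2   1.62]
(30, 5, 140) [0.0149, -0.0645, -0.0001, 0.0001, 0.0003, -0.0079]
(24, 7, 140) [0.0295, -0.1296, -0.0001, 0.0003, 0.0004, -0.0148]
(18, 8, 139) [0.0441, -0.1946, -0.0, 0.0003, 0.0004, -0.0228]
(12, 8, 137) [0.0587, -0.2597, -0.0, 0.0001, 0.0003, -0.0319]
(6, 8, 135) [0.0733, -0.3247, -0.0, 0.0005, 0.0004, -0.041]
(0, 8, 133.5) [0.088, -0.3897, 0.0, 0.0017, 0.0007, -0.0494]
```

Call:
{"method": "arm_command", "body": {"deltas": [0.0075,-0.032,0,0.0005,0.0003,-0.004,44,0.015,-0.0645,0,0.001,0.0004,-0.008,44,0.022,-0.097,0,0.001,0.0004,-0.0115,44,0.0295,-0.13,0,0.0015,0.0005,-0.015,44,0.037,-0.162,0,0.0015,0.0005,-0.019,44,0.044,-0.195,0,0.0015,0.0005,-0.023,44,0.051,-0.227,0,0.0015,0.0005,-0.0275,44,0.0587,-0.26,0,0.0015,0.0005,-0.032,44,0.0587,-0.26,0,0.0015,0.0005,-0.032,44]}}

```text
clock: 8.05
position: [0.5965, 0.0081, 0.1344]
ee_rot: [-0.322, 2.901, 0.036]
force: [-0.6, -0.6, -1.6]
width: 0.542
gripper_force: 28.0
```

Run:
```python
from ins import *
s=sensors.observe();print(s["position"],s["force"],s["ft_torque"],s["gripper_force"],s["joints"].round(2))
for a in((6,8,135),(3,8,134),(0,8,133.5),(0,8,132)):print(a,go(*a))
i=optics.get_image("side");cv2.imwrite("pics/s5.png",cv2.resize(i[190:340,280:480],None,fx=4,fy=4,interpolation=cv2.INTER_CUBIC))
```

```text
[0.59646791 0.0080954  0.13439689] [-0.64252132 -0.64475446 -1.57234024] [-0.02899455  0.39463095 -0.02673268] 27.99336701631546 [ 0.03  0.41 -0.15  1.96  0.06  0.55  1.64]
(6, 8, 135) [0.015, -0.0671, -0.0001, -0.0002, -0.0001, -0.0074]
(3, 8, 134) [0.0223, -0.0996, -0.0001, 0.0003, 0.0, -0.0119]
(0, 8, 133.5) [0.0296, -0.1321, -0.0001, 0.0009, 0.0002, -0.0159]
(0, 8, 132) [0.0296, -0.1321, -0.0001, 0.0009, 0.0002, -0.0174]
```

View pics/s5.png

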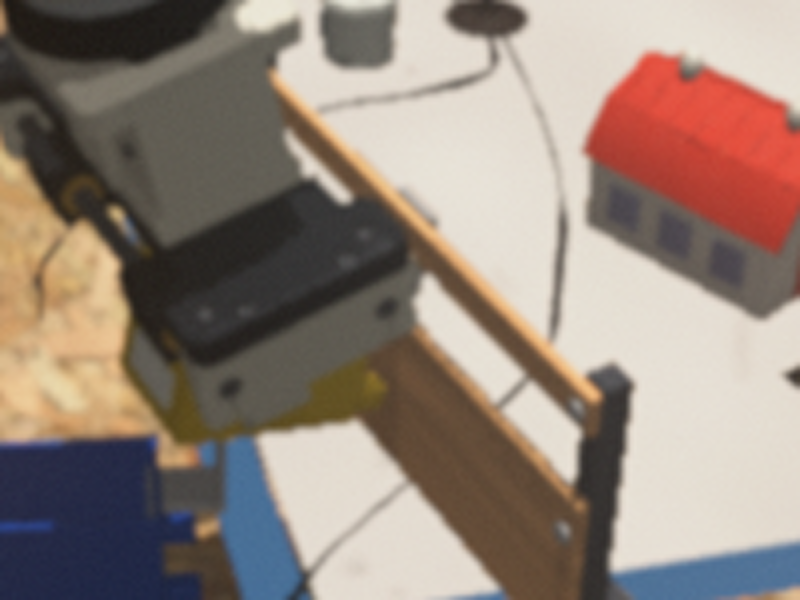

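The tongue shows behind and above the upper slat at (418,205), so the hook is through the gap. Finishing the turn down.

Call:
{"method": "arm_command", "body": {"deltas": [0.0075,-0.034,0,0,0,-0.0037,44,0.015,-0.067,0,0.0002,0,-0.0075,44,0.0185,-0.083,0,0.0003,0,-0.01,44,0.022,-0.1,0,0.0005,0,-0.012,44,0.026,-0.116,0,0.0007,0.0001,-0.014,44,0.0296,-0.132,0,0.0009,0.0002,-0.016,44,0.0296,-0.132,0,0.0009,0.0002,-0.016,44]}}

```text
clock: 8.8
position: [0.5988, 0.0088, 0.1188]
ee_rot: [-0.299, 2.69, 0.067]
force: [-0.8, -0.4, -1.5]
width: 0.54
gripper_force: 28.0
```

Run:
```python
from ins import *
s=sensors.observe();print(s["position"],s["force"],s["ft_torque"],s["gripper_force"],s["joints"].round(2))
for a in((0,8,133.5),(0,8,132)):print(a,go(*a))
```

```text
[0.59879827 0.0088217  0.11875879] [-0.76116723 -0.43970722 -1.47471571] [-0.09882064  0.65176094  0.00228328] 27.993261516094208 [ 0.08  0.39 -0.19  2.14  0.05  0.18  1.67]
(0, 8, 133.5) [-0.0001, 0.0002, -0.0004, -0.0014, -0.0005, -0.0003]
(0, 8, 132) [-0.0001, 0.0002, -0.0004, -0.0014, -0.0005, -0.0018]
```

Call:
{"method": "arm_command", "body": {"deltas": [0,0,0,-0.0005,-0.0002,-0.0007,44,0,0,0,-0.001,-0.0003,-0.0014,44,0,0,0,-0.001,-0.0003,-0.002,44,0,0,0,-0.001,-0.0003,-0.002,44]}}

```text
clock: 9.2
position: [0.598, 0.0086, 0.1173]
ee_rot: [-0.299, 2.688, 0.066]
force: [0.4, -0.3, -1.7]
width: 0.544
gripper_force: 28.0
```

Run:
```python
from ins import *
s=sensors.observe();print(s["position"],s["force"],s["ft_torque"],s["gripper_force"],s["joints"].round(2))
print(go(0,8,132))
```

```text
[0.59802076 0.0086252  0.11728547] [ 0.38582269 -0.33913522 -1.69514958] [-0.10380312  0.62102815  0.04779153] 27.99336075782776 [ 0.08  0.39 -0.19  2.15  0.05  0.17  1.67]
[-0.0002, 0.0016, -0.0005, -0.0006, -0.0003, -0.0003]
```

Call:
{"method": "arm_command", "body": {"deltas": [0,0,0,-0.0003,0,-0.0007,44,0,0,0,-0.0003,0,-0.0014,44,0,0,0,-0.0003,0,-0.002,44,0,0,0,-0.0003,0,-0.002,44]}}

```text
clock: 9.6
position: [0.5982, 0.0087, 0.1161]
ee_rot: [-0.299, 2.686, 0.066]
force: [-2.1, -0.1, 4.6]
width: 0.545
gripper_force: 28.0
```

The arm's underside now rests on the lower slat, with Fz at +4.6 N. Releasing.

Call:
{"method": "arm_command", "body": {"deltas": [0,0,0,0,0,0,52,0,0,0,0,0,0,58,0,0,0,0,0,0,64,0,0,0,0,0,0,72,0,0,0,0,0,0,78,0,0,0,0,0,0,78]}}

```text
clock: 10.2
position: [0.5974, 0.0085, 0.1151]
ee_rot: [-0.299, 2.688, 0.066]
force: [0.1, 0.4, -0.3]
width: 0.841
gripper_force: 0.0
```

Run:
```python
from ins import *
s=sensors.observe();print(s["position"],s["force"],s["width"]*91.8,s["joints"].round(2),-R.from_rotvec(s["ee_rot"]).as_matrix()[:,2])
```

```text
[0.5974149  0.00848661 0.11513087] [ 0.09420059  0.391415   -0.2930838 ] 77.24340158849077 [ 0.08  0.4  -0.18  2.15  0.05  0.17  1.67] [-0.41455032 -0.09314436  0.90524702]
```

Backing off along the finger axis.

Call:
{"method": "arm_command", "body": {"deltas": [0,0,0,-0.006,-0.0013,0.013,78,0,0,0,-0.015,-0.0033,0.032,78,0,0,0,-0.025,-0.0055,0.054,78,0,0,0,-0.037,-0.0083,0.081,78,0,0,0,-0.055,-0.012,0.118,78,0,0,0,-0.08,-0.018,0.15,78,0,0,0,-0.12,-0.02,0.17,78,0,0,0,-0.16,0.02,0.18,78,0,0,0,-0.18,0.06,0.18,78,0,0,0,-0.18,0.1,0.18,78,0,0,0,-0.18,0.14,0.18,78,0,0,0,-0.18,0.18,0.18,78,0,0,0,-0.18,0.18,0.18,78,0,0,0,-0.18,0.18,0.18,78]}}

```text
clock: 11.6
position: [0.4169, 0.1887, 0.2955]
ee_rot: [-0.302, 2.688, 0.065]
force: [0.4, 0.3, -0.4]
width: 0.851
gripper_force: 0.0
```

Run:
```python
from ins import *
print(sensors.observe()["force"],sensors.observe()["position"])
i=optics.get_image("side");t=optics.get_image("top");cv2.imwrite("pics/side6.png",i);cv2.imwrite("pics/top6.png",t)
a=cv2.resize(i[200:340,280:380],None,fx=4,fy=4,interpolation=cv2.INTER_CUBIC)
b=cv2.resize(t[190:330,330:430],None,fx=4,fy=4,interpolation=cv2.INTER_CUBIC)
cv2.imwrite("pics/c6.png",np.hstack([a,b]))
c=optics.calibration("top");h=cv2.cvtColor(t,cv2.COLOR_BGR2HSV)
m=cv2.inRange(h,(20,120,40),(35,255,255));m[:, :320]=0;m[:200]=0;m[340:]=0
k=max(cv2.findContours(m,0,1)[0],key=cv2.contourArea);r=cv2.minAreaRect(k);print(cv2.contourArea(k),r,onz(c,cv2.boxPoints(r),.139).round(4))
```

```text
[ 0.41466828  0.31742683 -0.43552069] [0.41687095 0.18874302 0.29549147]
1169.0 ((389.9479675292969, 249.6709442138672), (45.43232727050781, 32.312355041503906), 77.19573211669922) [[ 0.6388  0.048   0.139 ]
 [ 0.6527 -0.0072  0.139 ]
 [ 0.5745 -0.0232  0.139 ]
 [ 0.5611  0.0309  0.139 ]]
```

View pics/c6.png

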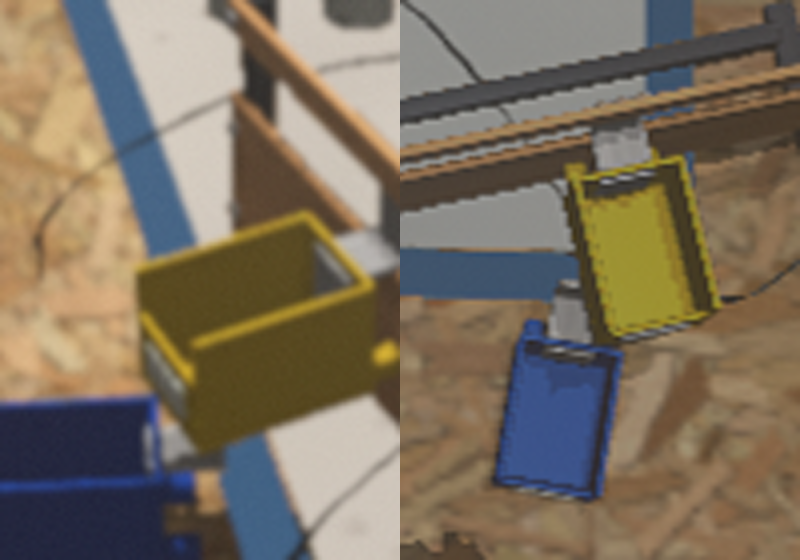

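The left half shows the yellow bin hanging level off the slats, hook arm at (360,250), with the blue bin untouched below it. The right half gives rim corners of about (570,172), (685,157), (612,342) and (717,307). I'll check squareness and level.

Run:
```python
from h import *
t=optics.calibration("top");s=optics.calibration("side")
T=lambda p:(np.array(p)-[400,0]+.5)/4-.5+[330,190]
S=lambda p:(np.array(p)+.5)/4-.5+[280,200]
bk=onz(t,T([(570,170),(683,157)]),.139);fr=onz(t,T([(612,342),(717,307)]),.119)
print(bk.round(4),fr.round(4))
d=bk.mean(0)-fr.mean(0);print("len",np.hypot(*d[:2]),"yaw",np.arctan2(d[1],d[0]))
e=bk[0]-bk[1];print("yaw back",np.arctan2(-e[0],e[1]),np.linalg.norm(e))
R0=np.array([.654,.021]);X=np.array([np.cos(.221),np.sin(.221)]);print("back in rack x",(bk.mean(0)[:2]-R0)@X)
# side-view check: predicted seated corners projected vs seen
Y=np.array([-X[1],X[0]]);w=lambda x,y,z:np.r_[R0+x*X+y*Y,z]
y0=(bk.mean(0)[:2]-R0)@Y;print("y0",y0)
for n,p,q in(("backL",(-.015,.025,.139),(308,213)),("backR",(-.015,-.025,.139),(374,287)),("frontL side",(-.085,.025,.139),(138,270)),("front R bot",(-.085,-.025,.089),(200,450))):
    print(n,proj(s,w(p[0],p[1]+y0,p[2])).round(1),S(q).round(1))
```

```text
[[ 0.637   0.0429  0.139 ]
 [ 0.6438 -0.0065  0.139 ]] [[ 0.5646  0.0227  0.119 ]
 [ 0.581  -0.0237  0.119 ]]
len 0.07012751246093966 yaw 0.2696034850113371
yaw back 0.13578356975898617 0.04984588319196123
back in rack x -0.013896040680120464
y0 0.0002243342177363776
backL [[354.9 252.9]] [356.6 252.9]
backR [[371.7 271.8]] [373.1 271.4]
frontL side [[310.5 265.9]] [314.1 267.1]
front R bot [[326.3 314.3]] [329.6 312.1]
```

Run:
```python
from h import *
t=optics.calibration("top");i=cv2.imread("pics/top6.png");h=cv2.cvtColor(i,cv2.COLOR_BGR2HSV)
m=cv2.inRange(h,(20,110,60),(35,255,255));m[:,:365]=0;m[:, 415:]=0
L=[];Q=[]
for y in range(238,263):
    x=np.where(m[y])[0];L.append((x[0]-.5,y));Q.append((x[-1]+.5,y))
for n,q in(("L",L),("R",Q)):
    p=onz(t,q,.139);k=np.polyfit(p[:,0],p[:,1],1);print(n,np.arctan(k[0]),(p[:,1]-np.polyval(k,p[:,0])).std())
# rack yaw in the same picture: upper slat front edge by strongest gradient near prediction
s=onz(t,[(330,228),(360,222)],.174)
g=cv2.cvtColor(i,cv2.COLOR_BGR2HSV);w=cv2.inRange(g,(8,60,110),(22,255,255))
pts=[]
for x in list(range(322,370))+list(range(405,445)):
    y0=int(238-(x-316)*.236);c=np.where(w[y0-10:y0+3,x])[0]
    if len(c):pts.append((x,c[0]+y0-10-.5))
p=onz(t,pts,.174);k=np.polyfit(p[:,1],p[:,0],1);r=p[:,0]-np.polyval(k,p[:,1]);ok=abs(r)<.003
k=np.polyfit(p[ok,1],p[ok,0],1);print("rack yaw",np.arctan(-k[0]),ok.sum(),r[ok].std())
```

```text
L 0.2153856634152189 0.0006925126146672787
R 0.21656094188609085 0.0005102447182712273
rack yaw 0.2865230395852688 75 0.0015446663361130654
```

The bin's side edges give a yaw of 0.216, against 0.22 for the rack from its slat ends. The last rack line fit (0.287) is outside the stated 0.25 range, so I discard it. The bin's back is about 14 mm in front of the slats, and the side-view corners match the seated pose. Handing in.

```bash
python3 -c "
from cell import arm
print(arm.sign_off())"
```

```text
the job is handed in; nothing more can be done
None
```

The yellow bin hangs on the slat rack, hook over the lower slat with its tongue behind the upper one; camera checks show it level and square, the gripper has let go and is clear, the blue bin was not touched, and I handed the job in at about 12 s of the 42 s allowed.

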